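# Stack the tea cups on the bamboo tray and ring for collection

## Robot

A 7-joint arm with a two-finger parallel gripper is mounted at the origin on the work surface. World frame = base frame: x ahead of the robot, y to its left, z up, the work surface at z = 0. Lengths are in m, angles in rad, forces in N, time in s.
With the tool pointing down it reaches from about 0.4 to 0.85 m from the base axis. Payload 6.9 kg.
Tool frame: the origin (TCP) lies midway between the tips of the shut fingers; the grasp point (between the pads) lies 19 mm behind it; z points along the fingers, y is the line along which they close (so a half turn about z gives the same grasp; the last joint's range is limited). The gripper opens to 85 mm and grips with 20 to 120 N. Pads are 22 mm wide; open, the fingers measure 114 mm over their backs; the gripper's body (76 mm by 85 mm) begins 54 mm behind the grasp point. The pads swing forward as they close: fully open they stand 13 mm farther back than shut.
Start: joints at [1.405, 0.507, -0.238, 1.5, 0.126, 1.149, -0.155], TCP at [0.168, -0.602, 0.231] pointing down, gripper open.
Joint ranges: [-3.08, 3.08], [-0.24, 2.05], [-1.43, 1.35], [0, 2.5], [-1.52, 4.66], [0.17, 1.96], [-2.89, 2.89]. Speed limits (rad/s): [2.39, 2.39, 3.14, 3.14, 3.14, 3.14, 3.14].

## Interface

Orientations are given as a unit quaternion [x, y, z, w].
In Python, from plant import move_to, servo_line, movej, gripper_to, hold, solve_ik, camera, camera_model, Unreachable, close_job, current_clock, current_joint_pos, current_joint_velocities, current_joint_efforts, current_tool_pos, current_tool_rot, current_force, current_moment, current_opening, current_grasp_force gives the robot as it stands. The module is installed in compiled form; this text tells all that it offers. Calls block until the motion is done:
- move_to(position, orientation): joint-space move of the TCP to a pose.
- servo_line(position, rate=0.15, rot=None): straight line of the TCP; rot=None keeps the orientation; rate is the mean speed in m/s.
- movej(angles): joint-space move.
- gripper_to(opening, effort=None): opening from 0.0 (shut) to 1.0 (fully open); effort is the grip in N (None keeps the last); returns when the fingers have stopped.
- hold(seconds).
- solve_ik(position, orientation): joint angles nearest the present ones, or None.
- camera(name): name is "scene" or "top" or "wrist"; returns the picture (384x512x3 uint8, red, green, blue); there is no depth.
- camera_model(name): a dict with "camera_matrix" (3x3 intrinsics, pixels), "k1" (the pictures are not rectified: a ray, as slopes to the right and down, at radius r is drawn at 1 + k1 r^2 times it, then the intrinsics apply), "R" (3x3) and "t" (3): a world point X has camera coordinates R X + t. Camera axes: x right, y down, z forward; pixel columns grow to the right and rows downward; lengths in m; the calibration is good to about 2 mm. A picture is of the moment at which its call begins: read the wrist's pose just before it. camera_model takes no time and is no camera call; for the wrist camera it gives the pose at the moment of the call.
A pose or a line that the arm cannot do raises Unreachable and nothing moves.
- close_job(): hands the job in; it is judged then, once.
Readings, each from a call of its own:
- current_clock(): time.
- current_joint_pos(): joint angles.
- current_joint_velocities(): joint speeds.
- current_joint_efforts(): joint torques, N m.
- current_tool_pos(): TCP position.
- current_tool_rot(): TCP orientation.
- current_force(): force on the tool from outside, world axes, zero at the start.
- current_moment(): the same for the moment, N m.
- current_opening(): opening from 0.0 (shut) to 1.0 (fully open).
- current_grasp_force(): force on a finger pad.
Only numpy, scipy, OpenCV 4.12 (cv2) and the standard library are available. Lean on these libraries where they do the work, as an engineer would, in place of code of your own. Each camera call takes 0.05 s, during which the arm holds its last target. There are 200 camera calls.

## Task

Clear up after the tea tasting: gather all the small white cups into one nested stack, upright and each fully home in the one below, standing on the floor of the top bamboo tray, and lay the tea scoop flat in the same tray, wholly inside its walls. When the tray is ready, ring for it to be collected by pressing the bell's plunger right down and letting it go. Leave the whisk stand, caddy, jar and bowl where they are.

Things in the scene. Friction and masses are not known exactly. Their poses are not given: they have to be found in the camera images.
- cup_a: one of 5 to 7 identical white tea cups (None if absent): a cone widening upward, rim 66 mm across outside, 40 mm tall, wall 3 mm, foot 35 mm across, inner floor 14 mm up, 90 g, upright on the shelf at the start. Nested, its foot stands on the floor of the cup below, 14 mm higher, with 1 to 2 mm of play. Origin: centre of the underside; z up along its axis.
- cup_b: one of 5 to 7 identical white tea cups (None if absent): a cone widening upward, rim 66 mm across outside, 40 mm tall, wall 3 mm, foot 35 mm across, inner floor 14 mm up, 90 g, upright on the shelf at the start. Nested, its foot stands on the floor of the cup below, 14 mm higher, with 1 to 2 mm of play. Origin: centre of the underside; z up along its axis.
- cup_c: one of 5 to 7 identical white tea cups (None if absent): a cone widening upward, rim 66 mm across outside, 40 mm tall, wall 3 mm, foot 35 mm across, inner floor 14 mm up, 90 g, upright on the shelf at the start. Nested, its foot stands on the floor of the cup below, 14 mm higher, with 1 to 2 mm of play. Origin: centre of the underside; z up along its axis.
- cup_d: one of 5 to 7 identical white tea cups (None if absent): a cone widening upward, rim 66 mm across outside, 40 mm tall, wall 3 mm, foot 35 mm across, inner floor 14 mm up, 90 g, upright on the shelf at the start. Nested, its foot stands on the floor of the cup below, 14 mm higher, with 1 to 2 mm of play. Origin: centre of the underside; z up along its axis.
- cup_e: one of 5 to 7 identical white tea cups (None if absent): a cone widening upward, rim 66 mm across outside, 40 mm tall, wall 3 mm, foot 35 mm across, inner floor 14 mm up, 90 g, upright on the shelf at the start. Nested, its foot stands on the floor of the cup below, 14 mm higher, with 1 to 2 mm of play. Origin: centre of the underside; z up along its axis.
- cup_f: one of 5 to 7 identical white tea cups (None if absent): a cone widening upward, rim 66 mm across outside, 40 mm tall, wall 3 mm, foot 35 mm across, inner floor 14 mm up, 90 g, upright on the shelf at the start. Nested, its foot stands on the floor of the cup below, 14 mm higher, with 1 to 2 mm of play. Origin: centre of the underside; z up along its axis.
- cup_g: one of 5 to 7 identical white tea cups (None if absent): a cone widening upward, rim 66 mm across outside, 40 mm tall, wall 3 mm, foot 35 mm across, inner floor 14 mm up, 90 g, upright on the shelf at the start. Nested, its foot stands on the floor of the cup below, 14 mm higher, with 1 to 2 mm of play. Origin: centre of the underside; z up along its axis.
- tray: three-tier stacking bamboo tray set, fixed on the shelf, 245 x 345 mm outside (its x by y), top rim 80 mm high. Only the top tier is open: inside 233 x 333 mm, walls 6 mm thick rising 18 mm above its floor. Origin: centre of the underside, on the shelf; x across the short side, y along the long side, z up.
- tray_floor (a point): centre of the top tier's inner floor, 62 mm above the shelf; axes as the tray's.
- scoop: bamboo tea scoop lying on the shelf in front of the trays, 151 mm long, 30 g. Straight handle 12 mm wide, 11 mm thick, from x = -79 to +33 mm; round hollow head 40 mm across, 14 mm tall, centred at x = +52 mm. Origin: underside of the handle, near the balance point; x along it towards the head, z up.
- scoop_grip (a point): a good place to grip the scoop: on the handle above its origin, half-way up the handle (5.5 mm); same axes.
- scoop_head (a point): centre of the scoop head, 52 mm along x, 4 mm up (its inner floor).
- scoop_end (a point): the free end of the scoop's handle, 79 mm back along -x, 5.5 mm up.
- bell: steel desk bell, fixed to the shelf: black base 84 mm in diameter, dome 75 mm in diameter and 48 mm tall, brass plunger on top. Origin: centre of the underside; z up.
- plunger_top (a point): centre of the top of the bell's brass plunger head (18 mm in diameter), 64 mm above the shelf at rest; it moves with the plunger.
- plunger (a joint): travel of the bell's plunger, m: 0 at rest, 0.006 fully down at its stop; a spring pushes it back (about 1.2 N at rest, 4 N fully down).
- whisk_stand: ceramic whisk stand, grey-green, standing in the top tier near its +y end, 62 mm in diameter at the foot, 67 mm tall, 220 g, loose. Not part of the job. Origin: centre of the underside.
- caddy: dark red round tea caddy, 66 mm in diameter, 84 mm tall, 280 g, loose, among the cups. Not part of the job. Origin: centre of the underside.
- jar: frosted glass jar with clamp-top lid, 96 mm in diameter, 124 mm tall, 550 g, loose, in front on the left. Not part of the job. Origin: centre of the underside.
- bowl: squat grey stoneware bowl, 124 mm in diameter, 58 mm tall, 420 g, loose, at the back right. Not part of the job. Origin: centre of the underside.
There are look-alikes about, which are no part of the job. Leave any purple or red look-alike of the cup_b alone.

How it is judged:
By the outcome, as a careful person would: the job done as asked, in the order asked, and still so for the second after the job is handed in, with the robot touching nothing.
Of cup_a, cup_b, cup_c, cup_d, cup_e, cup_f, cup_g only 5 to 7 are there at a start; the rules pass over those that are not, and their reading is None.
At some moment in a run one of cup_a, cup_b, cup_c, cup_d, cup_e, cup_f, cup_g may be knocked a few centimetres aside while the robot is not near it.
It also fails if it takes over 210 s, if anything falls off the work surface, if the arm or the gripper's body presses on something with over 40 N, if the wrist force passes 120 N, or if a joint passes its speed limit or range.

## Working session

There is one attempt and no reset: what is moved stays moved. The work goes in short steps, each a Python script; the robot and the scene stay as the last script left them, time stands still between calls to the robot, and variables do not carry over. Pictures are saved under pics/ and viewed, at most 14 in all, crops included, and the job is handed in when it is done.

```bash
mkdir -p pics; ls; python3 - <<'E'
from plant import *
import cv2,numpy as np
for n in("top","scene"):
    im=camera(n); cv2.imwrite(f"pics/{n}0.png",cv2.cvtColor(cv2.resize(im,(800,600)),cv2.COLOR_RGB2BGR)); np.save(f"pics/{n}0.npy",im)
    m=camera_model(n); print(n,m["camera_matrix"].round(1).tolist(),m["k1"],m["R"].round(3).tolist(),m["t"].round(3).tolist())
print(current_clock(),current_tool_pos(),current_tool_rot(),current_force())
E
```

```text
pics
top [[496.0, 0.0, 267.2], [0.0, 496.0, 208.5], [0.0, 0.0, 1.0]] -0.14092908898081502 [[-0.028, -1.0, -0.013], [-0.986, 0.03, -0.163], [0.163, 0.009, -0.987]] [0.031, 0.541, 1.306]
scene [[491.5, 0.0, 259.6], [0.0, 491.5, 194.7], [0.0, 0.0, 1.0]] -0.06632314995401221 [[-0.615, 0.789, -0.004], [0.588, 0.455, -0.669], [-0.526, -0.414, -0.743]] [0.334, -0.264, 1.6]
0.1 [ 0.16757355 -0.60164842  0.23051575] [ 9.90780812e-01  1.35472275e-01 -1.37578796e-04 -7.91641525e-04] [ 0.65977415  0.54235144 -0.30527334]
```

View pics/top0.png

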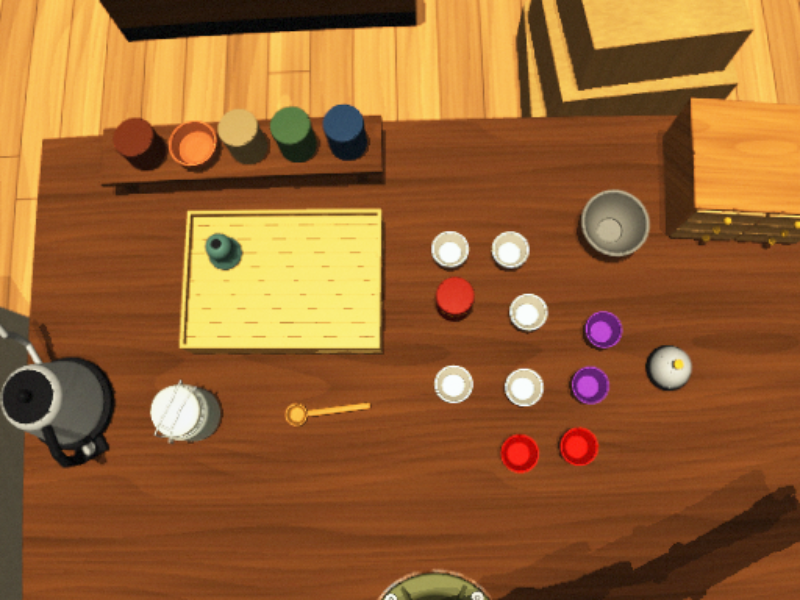

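View pics/scene0.png

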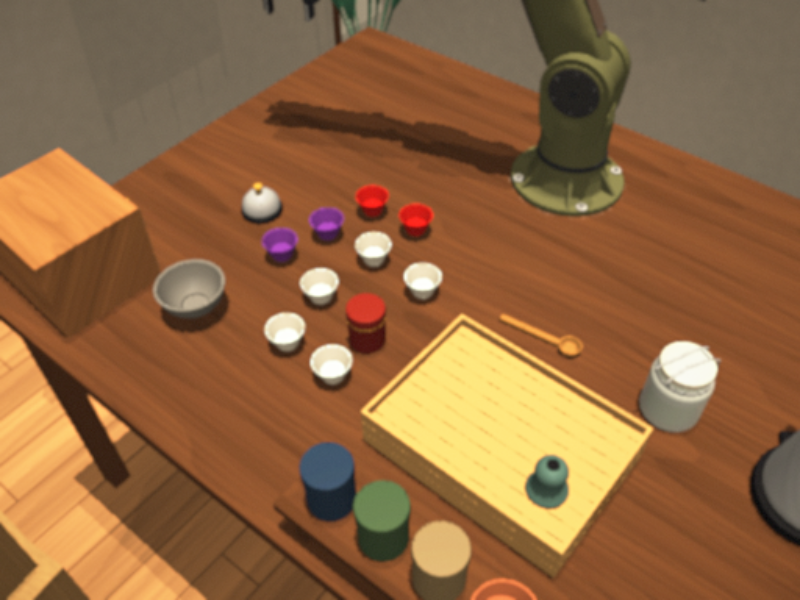

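Top view (800x600 pixels): there are five white cups, at (450,250), (510,250), (528,312), (453,384) and (524,387). The look-alikes to leave alone are purple at (603,330) and (590,385), and red at (520,453) and (578,447). The caddy is at (455,297), the scoop at (297,413)–(370,405), the tray at (180–382, 208–352), the whisk stand at (222,250) and the plunger at (678,365).

```bash
cat > h.py <<'E'
from plant import *
import cv2, numpy as np
from scipy.spatial.transform import Rotation as Ro
def ray(m,uv):
    K=m["camera_matrix"]; p=cv2.undistortPoints(np.float64(uv).reshape(-1,1,2),K,np.array([m["k1"],0,0,0.]))[:,0]
    R=m["R"]; d=np.c_[p,np.ones(len(p))]@R; return -R.T@m["t"],d
def onz(m,uv,z):
    c,d=ray(m,uv); return c+d*((z-c[2])/d[:,2])[:,None]
def px(m,X):
    K=m["camera_matrix"]; return cv2.projectPoints(np.float64(X).reshape(-1,1,3),cv2.Rodrigues(m["R"])[0],m["t"],K,np.array([m["k1"],0,0,0.]))[0][:,0]
def comps(mask,a0,a1):
    cs=cv2.findContours(mask.astype(np.uint8),cv2.RETR_EXTERNAL,cv2.CHAIN_APPROX_NONE)[0]
    return [c for c in cs if a0<cv2.contourArea(c)<a1]
def hsv(im): return cv2.cvtColor(im,cv2.COLOR_RGB2HSV)
def rimfit(m,c,z):
    """circle through the contour cast onto the rim plane, upward-facing robust fit"""
    P=onz(m,cv2.convexHull(c)[:,0],z)[:,:2]
    A=np.c_[2*P,np.ones(len(P))]; s=np.linalg.lstsq(A,(P**2).sum(1),rcond=None)[0]
    return s[:2],np.sqrt(s[2]+s[:2]@s[:2])
def white(im):
    h=hsv(im); return (h[...,1]<75)&(h[...,2]>110)
def cups(name="top",zr=0.04):
    m=camera_model(name); im=camera(name); r=[]
    for c in comps(white(im),150,900):
        p,R=rimfit(m,c,zr)
        if 0.027<R<0.040: r.append((p,R))
    return im,r
def down(yaw): # tool y (closing line) at angle yaw in world xy
    y=np.array([np.cos(yaw),np.sin(yaw),0]); z=np.array([0,0,-1.]); x=np.cross(y,z)
    return Ro.from_matrix(np.c_[x,y,z]).as_quat()
E
python3 - <<'E'
from h import *
m=camera_model("top"); im,r=cups()
print("cups",[(p.round(4).tolist(),round(float(R),4)) for p,R in r])
im=np.load("pics/top0.npy"); H=hsv(im); s=512/800
def near(mask,u,v):
    return max(comps(mask,5,1e5),key=lambda c:cv2.pointPolygonTest(c,(u*s,v*s),True))
# tray
yel=(H[...,0]>20)&(H[...,0]<34)&(H[...,1]>80)&(H[...,2]>140)
c=near(yel,300,300); P=onz(m,c[:,0],.08)[:,:2].astype(np.float32)
print("tray rect",cv2.minAreaRect(P)); q=cv2.approxPolyDP(c,6,True); print(q[:,0].tolist(),onz(m,q[:,0],.08)[:,:2].round(4).tolist())
# scoop
o=(H[...,0]>10)&(H[...,0]<26)&(H[...,1]>120)&(H[...,2]>170)
c=near(o,340,409); P=onz(m,c[:,0],.010)[:,:2].astype(np.float32); print("scoop",cv2.contourArea(c),cv2.minAreaRect(P))
print(" ends",P[P[:,1].argmax()],P[P[:,1].argmin()])
print("head",onz(m,[[297*s,413*s]],.014).round(4),"end",onz(m,[[370*s,406*s]],.011).round(4))
# plunger
c=near((H[...,0]>15)&(H[...,0]<35)&(H[...,1]>110)&(H[...,2]>120),678,365); M=c[:,0].mean(0); print("plunger",cv2.contourArea(c),M,onz(m,[M],.062).round(4))
for n,u,v,z in [("caddy",455,297,.084),("bowl",615,223,.058),("jar",182,412,.124),("whisk",218,245,.129),("pur",603,330,.04),("pur",590,385,.04),("red",520,453,.04),("red",578,447,.04),("bell",670,368,.02)]: print(n,onz(m,[[u*s,v*s]],z)[0,:2].round(3))
# scene triangulation of plunger and cups
S=camera_model("scene"); print("plunger scene",onz(S,[[258*s,187*s]],.062).round(3))
ims,rs=cups("scene"); print("cups scene",[(p.round(4).tolist(),round(float(R),4)) for p,R in rs])
E
```

```text
cups [([0.4302, -0.1656], 0.0329), ([0.44, -0.0438], 0.0327), ([0.4571, -0.4273], 0.0355), ([0.5625, -0.1799], 0.0331), ([0.6763, -0.1536], 0.0332), ([0.6807, -0.0459], 0.0331)]
tray rect ((0.6286344528198242, 0.24880573153495789), (0.3458375930786133, 0.24352788925170898), 88.3580551147461)
[[243, 134], [120, 135], [115, 222], [242, 222]] [[0.7441, 0.0744], [0.7551, 0.4165], [0.5118, 0.4239], [0.502, 0.0818]]
scoop 267.5 ((0.3948526084423065, 0.17998340725898743), (0.14976251125335693, 0.0386166051030159), 88.5926284790039)
 ends [0.39388034 0.254755  ] [0.41213456 0.10468122]
head [[0.3978 0.2315 0.014 ]] end [[0.4069 0.1025 0.011 ]]
plunger 23.5 [433.76470588 232.64705882] [[ 0.4594 -0.433   0.062 ]]
caddy [ 0.583 -0.051]
bowl [ 0.714 -0.342]
jar [0.397 0.404]
whisk [0.676 0.346]
pur [ 0.525 -0.311]
pur [ 0.43  -0.282]
red [ 0.317 -0.154]
red [ 0.324 -0.255]
bell [ 0.456 -0.432]
plunger scene [[ 0.462 -0.428  0.062]]
cups scene [([0.6843, -0.0422], 0.0362), ([0.6804, -0.1478], 0.0368), ([0.5679, -0.1739], 0.0375), ([0.4475, -0.0386], 0.0381), ([0.4388, -0.1591], 0.0384)]
```

```bash
python3 - <<'E'
from h import *
p=[.6763,-.1536]
for yaw in (np.pi/2,-np.pi/2):
    q=down(yaw); print(yaw,[None if (s:=solve_ik([x,y,z],q)) is None else s.round(2).tolist() for x,y,z in [(.6763,-.1536,.22),(.43,-.166,.022),(.6657,.148,.25),(.6807,-.046,.022)]])
q=down(np.pi/2 if solve_ik([*p,.22],down(np.pi/2)) is not None else -np.pi/2)
t=current_clock(); move_to([*p,.22],q); print(current_clock()-t)
m=camera_model("wrist"); im=camera("wrist"); cv2.imwrite("pics/w1.png",im[...,::-1])
for c in comps(white(im),1500,60000):
    a,R=rimfit(m,c,.04); print(a.round(4),R.round(4),cv2.contourArea(c))
print(-m["R"].T@m["t"],m["R"][2])
E
```

```text
1.5707963267948966 [[0.66, 0.78, -1.01, 1.3, 0.64, 1.4, 1.26], [0.79, 0.65, -0.72, 2.16, 0.79, 0.61, 1.07], [0.27, 0.78, -1.14, 1.29, 0.7, 1.48, 0.77], [0.5, 0.95, -0.92, 1.55, 0.84, 1.07, 0.93]]
-1.5707963267948966 [[0.38, 0.64, -0.36, 1.31, 0.22, 1.24, -1.56], [0.44, 0.57, -0.19, 2.17, 0.25, 0.42, -1.51], [0.14, 0.67, -0.77, 1.29, 0.46, 1.36, -2.19], [0.17, 0.8, -0.24, 1.56, 0.24, 0.81, -1.74]]
2.4082999999999997
[ 0.724  -0.3537] 0.0651 9576.5
[ 0.6814 -0.0468] 0.0332 2770.5
[ 0.6774 -0.1543] 0.0326 2713.0
[ 0.563  -0.1805] 0.0328 3729.0
[ 0.60338427 -0.15521567  0.36349085] [ 2.84979855e-01 -4.55130106e-04 -9.58533398e-01]
```

View pics/w1.png

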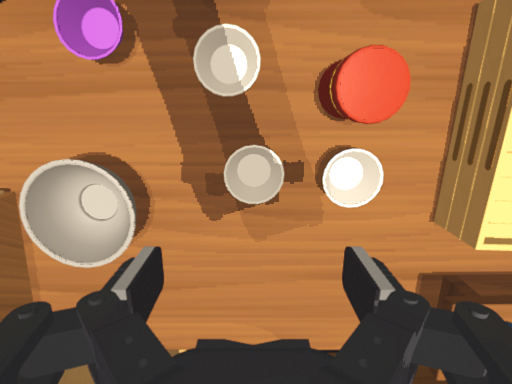

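The wrist and top views agree to within 1 mm. The wrist image shows the target cup at (254,174), the caddy at (372,85) and the bowl at (78,212). Taking the first cup now.

```bash
cat >> h.py <<'E'
Q=down(np.pi/2)
TC=np.array([.6286,.2488]); TY=np.deg2rad(-1.64)
def tray(x,y): return TC+np.array([[np.cos(TY),-np.sin(TY)],[np.sin(TY),np.cos(TY)]])@[x,y]
STACK=tray(.035,-.10); DZ=.018; ZT=.23
def pick(p,z=.04-DZ):
    gripper_to(1.0,25); move_to([*p,.10],Q); servo_line([*p,z],.12)
    gripper_to(0.0,25); print("grip",round(current_opening(),3),round(current_grasp_force(),1))
    servo_line([*p,ZT],.25); print("lifted",round(current_opening(),3),round(current_grasp_force(),1))
def place(k,p=None):
    p=STACK if p is None else p; z=.062+.014*k+.04-DZ
    move_to([*p,ZT],Q); f0=current_force()[2]; servo_line([*p,z+.012],.15); servo_line([*p,z+.001],.03)
    print("Fz",round(current_force()[2]-f0,2)); gripper_to(1.0); servo_line([*p,ZT],.25); print("t",current_clock())
E
python3 - <<'E'
from h import *
pick([.6770,-.1541]); place(0)
move_to([STACK[0],STACK[1],.28],Q)
m=camera_model("wrist"); im=camera("wrist"); cv2.imwrite("pics/w2.png",im[...,::-1])
print(STACK)
for c in comps(white(im),1000,60000):
    a,R=rimfit(m,c,.102); print(a.round(4),R.round(4),cv2.contourArea(c))
_,r=cups(); print([p.round(4).tolist() for p,R in r])
E
```

```text
grip 0.734 25.8
lifted 0.731 27.6
Fz 6.9
t 9.3833
[0.66072371 0.14783928]
[0.6853 0.3638] 0.0219 1133.0
[ 0.6661 -0.0153] 0.0279 1969.5
[0.6607 0.1478] 0.0322 2687.5
[[0.4571, -0.4271], [0.5655, -0.1844], [0.6743, 0.1585]]
```

View pics/w2.png

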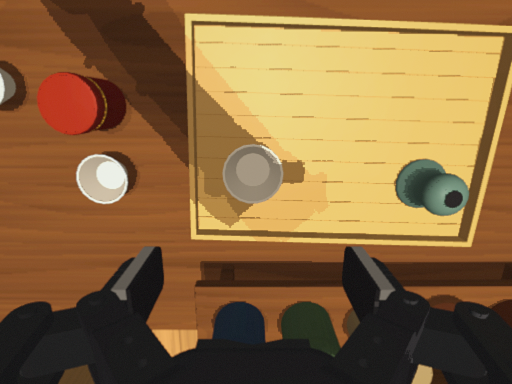

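Wrist view: the cup stands upright in the tray at (253,173), and the whisk stand is untouched. Next two cups, each re-measured by the wrist camera before grasping.

```bash
cat >> h.py <<'E'
def look(zr,a0=1000):
    m=camera_model("wrist"); im=camera("wrist")
    return im,[(a,R) for a,R in (rimfit(m,c,zr) for c in comps(white(im),a0,60000)) if .029<R<.037]
def fetch(p,k):
    move_to([*p,.22],Q); im,r=look(.04)
    a=min(r,key=lambda t:np.linalg.norm(t[0]-p)); d=np.linalg.norm(a[0]-p); print(k,"cup",a[0].round(4),a[1].round(4),"moved",d.round(4))
    if d>.05: raise SystemExit("cup not where expected")
    pick(a[0]); place(k)
def check(k):
    move_to([*STACK,.30],Q); im,r=look(.062+.04+.014*k); print("stack",[(a.round(4).tolist(),R.round(4)) for a,R in r if np.linalg.norm(a-STACK)<.04]); return im
E
python3 - <<'E'
from h import *
fetch([.6810,-.0464],1); check(1); fetch([.5627,-.1802],2)
im=check(2); cv2.imwrite("pics/w3.png",im[...,::-1])
s=camera("scene"); cv2.imwrite("pics/s3.png",cv2.resize(s[180:384,180:452],(800,600))[...,::-1])
print(current_clock())
E
```

```text
1 cup [ 0.6813 -0.0468] 0.0324 moved 0.0005
grip 0.743 25.4
lifted 0.737 27.7
Fz 7.49
t 16.9
stack [([0.6602, 0.1478], np.float64(0.0325))]
2 cup [ 0.5632 -0.1806] 0.0325 moved 0.0006
grip 0.738 24.9
lifted 0.738 27.6
Fz 6.67
t 25.2667
stack [([0.6593, 0.1477], np.float64(0.0327))]
25.75
```

View pics/w3.png

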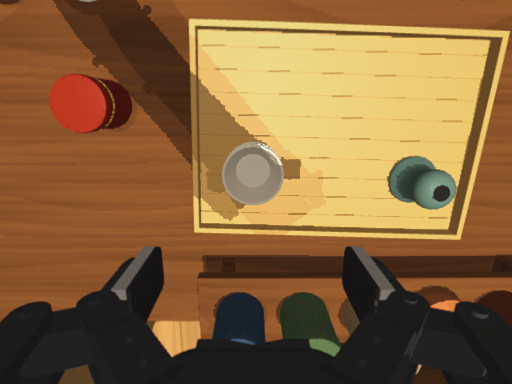

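View pics/s3.png

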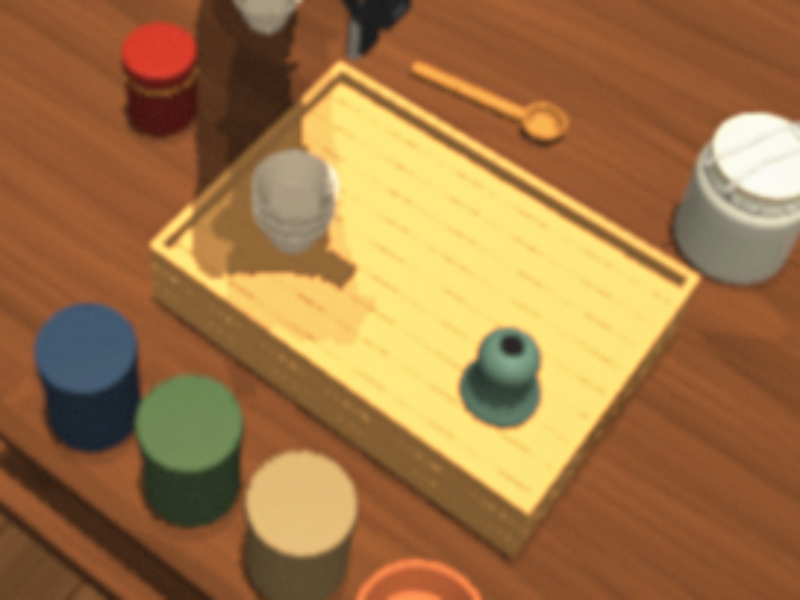

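The three cups sit nested and straight. Two more, re-measured first.

```bash
python3 - <<'E'
from h import *
fetch([.4400,-.0438],3); fetch([.4302,-.1656],4)
im=check(4)
# side look at the stack and the whole scene, arm out of the way over the scoop
move_to([.40,.18,.30],Q)
w=camera("wrist"); np.save("pics/w4.npy",w); m=camera_model("wrist"); np.savez("pics/w4m.npz",**m)
t=camera("top"); s=camera("scene")
cv2.imwrite("pics/w4.png",w[...,::-1]); cv2.imwrite("pics/s4.png",cv2.resize(s,(800,600))[...,::-1])
print(current_clock())
H=hsv(w); o=(H[...,0]>10)&(H[...,0]<26)&(H[...,1]>120)&(H[...,2]>170)
for c in comps(o,800,20000):
    P=onz(m,c[:,0],.010)[:,:2].astype(np.float32); print(cv2.contourArea(c),cv2.minAreaRect(P))
E
```

```text
3 cup [ 0.4404 -0.0445] 0.0325 moved 0.0008
grip 0.744 22.9
lifted 0.742 27.7
Fz 5.81
t 33.1917
4 cup [ 0.4313 -0.1666] 0.0326 moved 0.0015
grip 0.74 23.7
lifted 0.736 27.7
Fz 6.18
t 41.1
stack [([0.658, 0.1481], np.float64(0.0336))]
42.7083
1736.5 ((0.5924013257026672, 0.4121870696544647), (0.12253467738628387, 0.0942288488149643), 88.25630950927734)
15416.0 ((0.6449931859970093, 0.20906603336334229), (0.30531826615333557, 0.21259404718875885), 87.89095306396484)
```

View pics/w4.png

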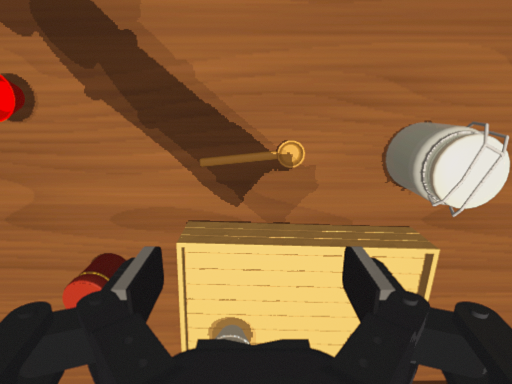

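View pics/s4.png

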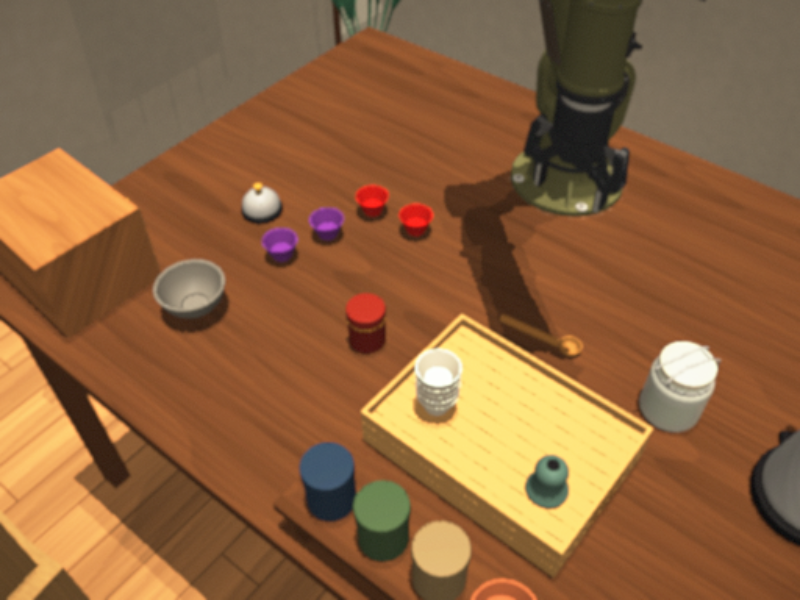

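All five cups are nested upright. In the wrist view the scoop handle's end is at (201,162) and its head is centred at (291,153). The jar and whisk stand are undisturbed. Next, the scoop.

```bash
python3 - <<'E'
from h import *
m=dict(np.load("pics/w4m.npz")); m["k1"]=float(m["k1"])
e=onz(m,[[201,162]],.006)[0,:2]; hd=onz(m,[[291,153]],.014)[0,:2]; L=np.linalg.norm(hd-e); d=(hd-e)/L
g=e+d*(.079+(L-.131)/2); a=np.arctan2(d[1],d[0]); print("end",e,"head",hd,"L",L,"grip",g,"dir deg",np.rad2deg(a))
ta=TY+np.pi/2; pl=tray(-.055,-.02)
for s in(-1,1):
    y1,y2=a+s*np.pi/2,ta+s*np.pi/2
    S=[solve_ik([*g,.12],down(y1)),solve_ik([*g,.004],down(y1)),solve_ik([*pl,.15],down(y2)),solve_ik([*pl,.067],down(y2))]
    print(s,[None if x is None else x.round(2).tolist() for x in S])
    if all(x is not None for x in S): break
else: raise SystemExit
move_to([*g,.15],down(y1))
mw=camera_model("wrist"); w=camera("wrist"); u=px(mw,[[*g,.011],[*e,.006],[*hd,.014]]); w=w.copy()
for k in u: cv2.circle(w,(int(k[0]),int(k[1])),3,(0,255,255),1)
cv2.imwrite("pics/w5.png",w[...,::-1]); print(u.round(0).tolist(),y1,y2,current_clock()); np.savez("pics/sc.npz",g=g,y1=y1,y2=y2,pl=pl)
E
```

```text
end [0.40982192 0.10538745] head [0.3957777  0.23416478] L 0.12954089017914974 grip [0.40133621 0.18319654] dir deg 96.2239730549938
-1 [[-0.02, 0.42, -0.65, 2.11, 0.38, 0.72, -0.81], [-0.2, 0.61, -0.41, 2.23, 0.61, 0.41, -1.01], [-0.08, 0.61, -0.56, 1.63, 0.37, 1.01, -0.79], [-0.12, 0.7, -0.51, 1.72, 0.44, 0.84, -0.85]]
[[252.0, 183.0], [252.0, 255.0], [252.0, 128.0]] 0.108628822365052 -0.028623399732707 44.0833
```

View pics/w5.png

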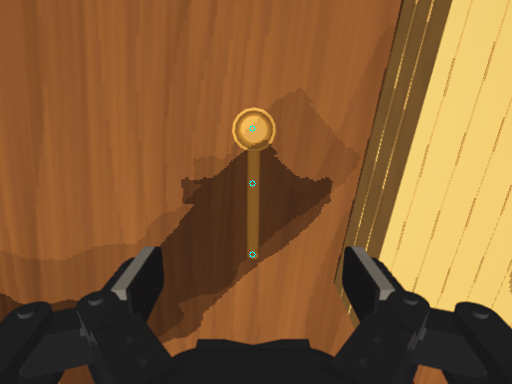

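The marks land on the scoop: grip at (252,183), end at (252,255), head at (252,128). Grasping it and laying it in the tray.

```bash
python3 - <<'E'
from h import *
z=np.load("pics/sc.npz"); g,y1,y2,pl=z["g"],float(z["y1"]),float(z["y2"]),z["pl"]
gripper_to(.5,30); servo_line([*g,.004],.12); print("F",current_force().round(1)); gripper_to(0,30); print(current_opening(),current_grasp_force())
servo_line([*g,.16],.2); print(current_opening(),current_grasp_force())
if current_opening()<.05: raise SystemExit("missed")
move_to([*pl,.16],down(y2)); servo_line([*pl,.08],.15); f0=current_force()[2]; servo_line([*pl,.0665],.04); print("dFz",current_force()[2]-f0)
gripper_to(.35); servo_line([*pl,.2],.2)
move_to([.50,.0,.32],Q); print(current_clock())
t=camera("top"); s=camera("scene"); np.save("pics/top6.npy",t)
cv2.imwrite("pics/s6.png",cv2.resize(s[180:384,180:452],(800,600))[...,::-1]); cv2.imwrite("pics/t6.png",cv2.resize(t[110:260,90:290],(800,600))[...,::-1])
E
```

```text
F [ 0.8 -0.   0.4]
0.12973583314618128 30.332711935043335
0.12609960963262212 29.635036289691925
dFz 3.1036139722020204
51.9333
```

View pics/s6.png

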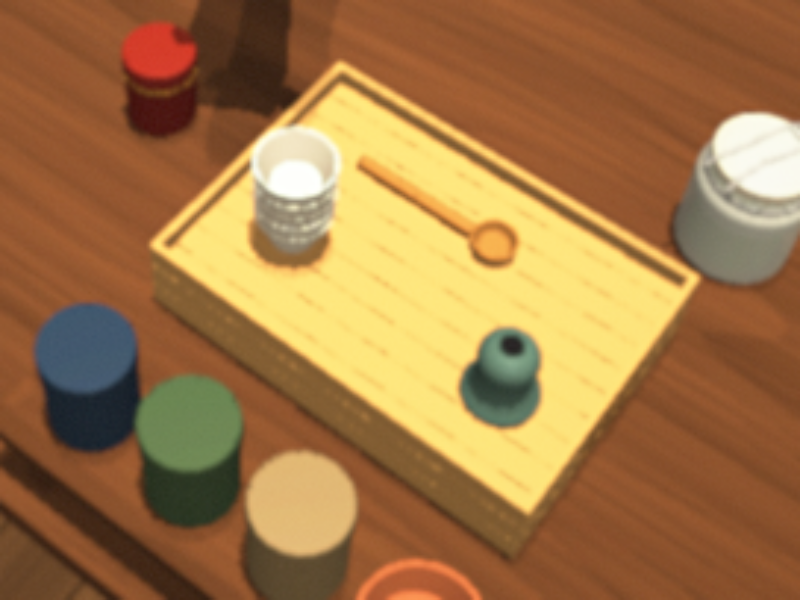

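View pics/t6.png

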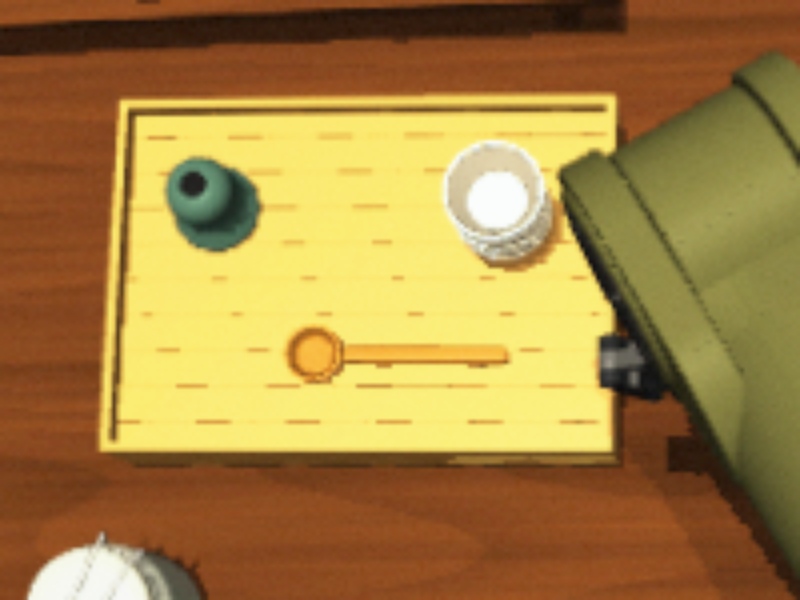

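The stack stands upright at crop pixel (295,190), and the scoop lies flat inside the walls. Checking the stack's height numerically before ringing.

```bash
python3 - <<'E'
from h import *
s=camera("scene"); t=camera("top"); th=np.linspace(0,2*np.pi,180)
for n,im in(("scene",s),("top",t)):
    m=camera_model(n); w=white(im)
    u0=px(m,[[*STACK,.15]])[0]; c=min(comps(w,60,3000),key=lambda c:np.linalg.norm(c[:,0].mean(0)-u0)); c=c[:,0]
    print(n,"seen  l/r/top/bottom",c[:,0].min(),c[:,0].max(),c[:,1].min(),c[:,1].max())
    for z in(.150,.158,.166,.172):
        C=px(m,np.c_[STACK[0]+.033*np.cos(th),STACK[1]+.033*np.sin(th),0*th+z]); print("  rim z",z,C[:,0].min().round(1),C[:,0].max().round(1),C[:,1].min().round(1),C[:,1].max().round(1))
    F=px(m,np.c_[STACK[0]+.0175*np.cos(th),STACK[1]+.0175*np.sin(th),0*th+.062]); print("  foot bottom",F[:,1].max().round(1))
E
```

```text
scene seen  l/r/top/bottom 265 295 223 264
  rim z 0.15 264.7 294.7 224.6 248.6
  rim z 0.158 264.7 294.9 222.4 246.4
  rim z 0.166 264.7 295.1 220.1 244.2
  rim z 0.172 264.7 295.2 218.4 242.5
  foot bottom 265.5
top seen  l/r/top/bottom 201 227 145 174
  rim z 0.15 200.5 226.2 145.3 170.2
  rim z 0.158 200.1 225.9 144.4 169.4
  rim z 0.166 199.6 225.6 143.5 168.7
  rim z 0.172 199.3 225.4 142.8 168.1
  foot bottom 172.3
```

The height matches a fully nested five-cup stack: predicted rim z 0.158 m against the seen edges. Now the bell.

```bash
python3 - <<'E'
from h import *
gripper_to(0,30); p=np.array([.460,-.431]); move_to([*p,.20],Q)
m=camera_model("wrist"); w=camera("wrist"); cv2.imwrite("pics/w7.png",w[...,::-1]); H=hsv(w)
u0=px(m,[[*p,.063]])[0]
k=(H[...,0]>15)&(H[...,0]<35)&(H[...,1]>110)&(H[...,2]>100)
L=[(c[:,0].mean(0),cv2.contourArea(c),onz(m,[cv2.minEnclosingCircle(c)[0]],.062)[0,:2]) for c in comps(k,40,5000)]
L.sort(key=lambda l:np.linalg.norm(l[0]-u0)); print(u0,L[:3],current_clock())
E
```

```text
[251.01716893 181.79435074] [(array([247.69387755, 181.69387755]), 231.5, array([ 0.46019385, -0.43422129])), (array([ 49.12195122, 340.41463415]), 60.5, array([ 0.647595  , -0.65951954])), (array([  9.54896907, 318.94587629]), 824.0, array([ 0.60910767, -0.70710435]))] 54.225
```

View pics/w7.png

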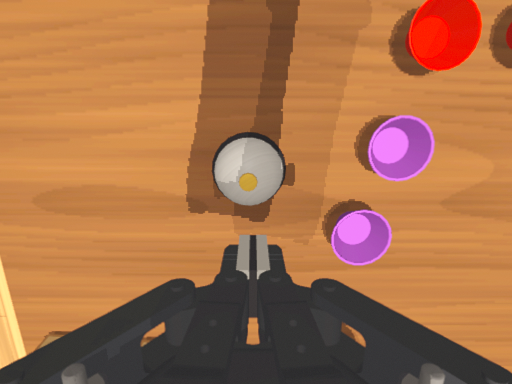

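The plunger is at (248,182) in the wrist view, which puts it at (0.460, −0.434) m. Pressing it.

```bash
python3 - <<'E'
from h import *
p=[.4602,-.434]; servo_line([*p,.075],.12); hold(.3); f0=current_force()[2]
for z in np.arange(.066,.051,-.001):
    servo_line([*p,z],.02); f=current_force()[2]-f0; print(round(z,3),round(f,2),current_tool_pos()[2].round(4))
    if f>9: break
hold(.3); servo_line([*p,.075],.05); servo_line([*p,.2],.2)
print("after Fz",current_force()[2]-f0,current_clock())
move_to([.35,-.35,.35],Q)
t=camera("top"); cv2.imwrite("pics/t8.png",cv2.resize(t,(800,600))[...,::-1])
E
```

```text
0.066 -0.31 0.0659
0.065 -0.0 0.065
0.064 1.09 0.0641
0.063 1.64 0.0631
0.062 1.9 0.0621
0.061 2.25 0.061
0.06 1.21 0.06
0.059 3.07 0.0591
0.058 5.26 0.0582
0.057 10.75 0.058
after Fz -0.4137716361745323 60.15
```

View pics/t8.png

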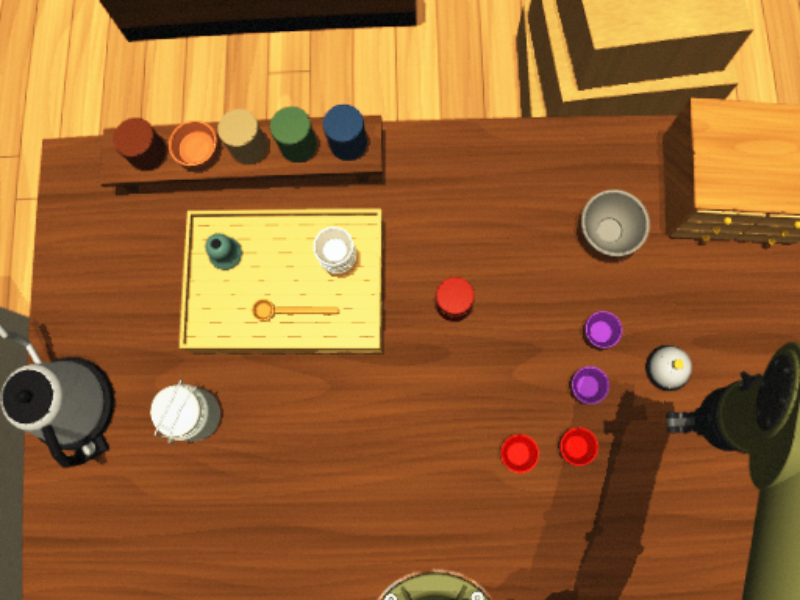

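The plunger hit its stop at 58 mm and was released. The stack at (335,250) and the scoop at (262–338, 310) are in the tray, and everything else is where it started. Handing in.

```bash
python3 -c "
from plant import *
print(close_job())"
```

```text
the job is handed in; nothing more can be done
None
```

The job is handed in after about 60 s on the robot's clock: all five white cups are nested upright in the top tray, the scoop lies flat inside its walls, the bell was pressed to its stop and released, and nothing else was moved.

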